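# Scoop the alloy slugs into the crucible

### The job

Use the hand scoop to gather the three metal slugs in the tray: slide the scoop's nose up to the end wall so that all three ride into the pan, lift them out together, and tip them into the deep white crucible, not the shallow dish. Don't touch the slugs with the fingers; leave the crucible and the dish standing where they are, and finally set the scoop down flat on the bench or back in the tray.

Things in the scene. Friction and masses are not known exactly. Their poses are not given: they have to be found in the camera images.
- scoop_grip (a point): middle of the upright black grip of the steel hand scoop, which starts flat in the tray behind the slugs. Grip 16 mm thick (y), 26 mm (x), 58 mm tall; this point is 65 mm above the scoop's underside. The open nose points along -x: its edge lies 80 mm in front (-x) of this point and 65 mm below. Scoop 120 g. Grasp from above, closing along y.
- scoop: the same scoop: origin at its underside, under the middle of the pan, 45 mm in front (-x) of the grip; z up when flat. Pan 70 mm long, 74 mm wide outside, 70 mm inside, side walls 24 mm high (14 mm near the nose); a 3 mm high crest 8 mm in from the nose edge, behind which the floor falls very slightly to the rear
- slug_1_center (a point): centre of one polished metal slug: an upright cylinder with well rounded edges, 18 mm across, 16 mm tall, 25 g, slippery (friction about 0.3 on everything); lies in the tray between the scoop's nose and the tray's end wall; may topple and roll
- slug_2_center (a point): centre of the second slug, same as the first
- slug_3_center (a point): centre of the third slug, same as the first
- tray: fixed metal tray, 200 mm (x) by 100 mm (y), 22 mm high, walls and floor 3 mm; origin under its middle. The end wall that serves as a stop for the slugs is the one at its -x end (inner face 97 mm from the middle); the scoop starts in the +x half with its nose towards it
- crucible: deep round white ceramic cup, open at the top, 50 mm high, 100 mm across at the rim and 78 mm at the foot (outside), wall 4 mm, stands loose on the bench (0.6 kg); origin at the centre of its underside
- dish: shallow round white ceramic dish, 104 mm across and 20 mm high, not the target; origin at the centre of its underside. The crucible and the dish may have changed places
There are look-alikes about, which are no part of the job. Leave any green look-alike of the crucible alone.

How it is judged:
By the outcome, as a careful person would: the job done as asked, in the order asked, and still so for the second after the job is handed in, with the robot touching nothing.
It also fails if it takes over 61 s, if anything falls off the work surface, if the arm or the gripper's body presses on something with over 40 N, if the wrist force passes 120 N, or if a joint passes its speed limit or range.

### The arm

A 7-joint arm with a two-finger parallel gripper is mounted at the origin on a cart in front of the work surface, level with it; the furniture and walls round the work are solid. World frame = base frame: x ahead of the robot, y to its left, z up, the work surface at z = 0. Lengths are in m, angles in degrees, forces in N, time in s.
With the tool pointing down it reaches from about 0.425 to 0.875 m from the base axis. Payload 4.7 kg.
Tool frame: the origin (TCP) lies at the very end of the fingers, on their centre line; the grasp point (between the pads) lies 19 mm behind it (env.grip_depth is the z of the grasp point in the tool frame, in m); z points along the fingers, y is the line along which they close (so a half turn about z gives the same grasp; the last joint's range is limited). The gripper opens to 85 mm and grips with 20 to 120 N. Pads are 22 mm wide; open, the fingers measure 114 mm over their backs; the gripper's body (76 mm by 85 mm) begins 54 mm behind the grasp point. The pads swing forward as they close: fully open they stand 13 mm farther back than shut.
Start: joints at [68.818, 18.392, -4.016, 83.108, 1.295, 78.541, -3.26], TCP at [0.243, -0.603, 0.193] pointing down, gripper open.
Joint ranges: [-163.93, 163.93], [-17.29, 119.83], [-79.2, 71.16], [3.27, 140.29], [-89.18, 269.18], [5.43, 117.66], [-154.24, 154.24]. Speed limits (degrees/s): [147.25, 147.25, 180, 180, 180, 180, 180].

### API

Orientations are given as [roll, pitch, yaw] about the fixed x, y, z axes, in that order (R = Rz(yaw) Ry(pitch) Rx(roll)).
In Python, from workcell import env, solve_ik, viewer gives the robot as it stands. The module is installed in compiled form; this text tells all that it offers. Calls block until the motion is done:
- env.move_ptp(position, orientation): joint-space move of the TCP to a pose.
- env.servo_line(position, rot=None, speed=0.15, max_force=None): straight line of the TCP; rot=None keeps the orientation; speed is the mean speed in m/s. With max_force (N) it stops when the force on the tool has changed by that much, and returns True; else False.
- env.move_joints(angles): joint-space move.
- env.set_gripper(opening, squeeze=None): opening from 0.0 (shut) to 1.0 (fully open); squeeze is the grip in N (None keeps the last); returns when the fingers have stopped.
- env.wait(seconds).
- solve_ik(position, orientation): joint angles nearest the present ones, or None.
- env.get_state(): the state.
- viewer.snapshot(name): name is "scene" or "top" or "wrist"; returns the picture (400x640x3 uint8, blue, green, red); there is no depth.
- viewer.camera_params(name): a dict with "mtx" (3x3 intrinsics, pixels), "pose" (4x4, takes a point from camera to world coordinates); the wrist camera has in their place "T_tool_cam" (4x4, takes a point from camera to tool coordinates, whose origin is the TCP and whose axes are the flange's). Camera axes: x right, y down, z forward; pixel columns grow to the right and rows downward; lengths in m; the calibration is good to about 2 mm. The wrist camera is an equidistant fisheye: a pixel r from the principal point sees the ray r / f radians off the axis. A picture is of the moment at which its call begins: read the wrist's pose just before it. camera_params takes no time and is no camera call.
A pose or a line that the arm cannot do raises env.IKError and nothing moves.
- env.sign_off(): hands the job in; it is judged then, once.
The state is a dict: "time_s": time; "q": joint angles; "qd": joint speeds; "joint_torque": joint torques, N m; "eef_pos": TCP position; "tool_rot": TCP orientation; "ft_force": force on the tool from outside, world axes, zero at the start; "torque": the same for the moment, N m; "opening": opening from 0.0 (shut) to 1.0 (fully open); "grip_force": force on a finger pad.
Only numpy, scipy, OpenCV 4.12 (cv2) and the standard library are available. Lean on these libraries where they do the work, as an engineer would, in place of code of your own. Each camera call takes 0.05 s, during which the arm holds its last target. There are 200 camera calls.

## Working session

There is one attempt and no reset: what is moved stays moved. The work goes in short steps, each a Python script; the robot and the scene stay as the last script left them, time stands still between calls to the robot, and variables do not carry over. Pictures are saved under pics/ and viewed, at most 10 in all, crops included, and the job is handed in when it is done.

```bash
mkdir -p pics; python3 - <<'E'
from workcell import env, viewer
import cv2
for n in("scene","top"):
    cv2.imwrite(f"pics/{n}0.png",viewer.snapshot(n)); p=viewer.camera_params(n); print(n,p["mtx"].round(1).tolist(),p["pose"].round(3).tolist())
print(viewer.camera_params("wrist"), env.get_state(), env.grip_depth)
E
```

```text
scene [[440.6, 0.0, 314.8], [0.0, 440.6, 203.9], [0.0, 0.0, 1.0]] [[-0.667, -0.435, 0.605, -0.052], [-0.745, 0.377, -0.551, 0.463], [0.011, -0.818, -0.575, 0.593], [0.0, 0.0, 0.0, 1.0]]
top [[454.6, 0.0, 322.1], [0.0, 454.6, 197.9], [0.0, 0.0, 1.0]] [[0.014, -0.998, 0.069, 0.399], [-1.0, -0.015, -0.013, -0.041], [0.014, -0.069, -0.998, 1.117], [0.0, 0.0, 0.0, 1.0]]
{'mtx': array([[309.70691629,   0.        , 322.35048274],
       [  0.        , 309.70691629, 198.06329454],
       [  0.        ,   0.        ,   1.        ]]), 'T_tool_cam': array([[ 5.05346024e-04, -9.51893914e-01, -3.06427349e-01,
         7.81501452e-02],
       [ 9.99999739e-01,  6.39309548e-04, -3.36813853e-04,
         2.43072699e-04],
       [ 5.16512987e-04, -3.06427099e-01,  9.51893989e-01,
        -1.81128367e-01],
       [ 0.00000000e+00,  0.00000000e+00,  0.00000000e+00,
         1.00000000e+00]])} {'time_s': 0.1, 'q': array([68.81768838, 18.43877752, -4.01660457, 83.16700139,  1.29542439,
       78.53988111, -3.25969591]), 'qd': array([-0.04289706, -0.14209335,  0.16083152, -0.23362136, -0.03455734,
        0.04962097,  0.0220281 ]), 'joint_torque': array([-2.66850766e-04, -4.94877613e+01, -3.84599380e-01, -3.15209055e+01,
        1.27184833e-02,  7.45423516e-03,  1.99102158e-05]), 'eef_pos': array([ 0.24315083, -0.60223048,  0.1918961 ]), 'tool_rot': array([-1.79899598e+02,  5.37752685e-03,  2.19932980e+01]), 'ft_force': array([ 0.03616069,  0.17498858, -0.02552211]), 'torque': array([-0.01939003,  0.04137884, -0.01030155]), 'grip_force': 0.0, 'opening': 1.0006297269884983} -0.0187
```

View pics/top0.png

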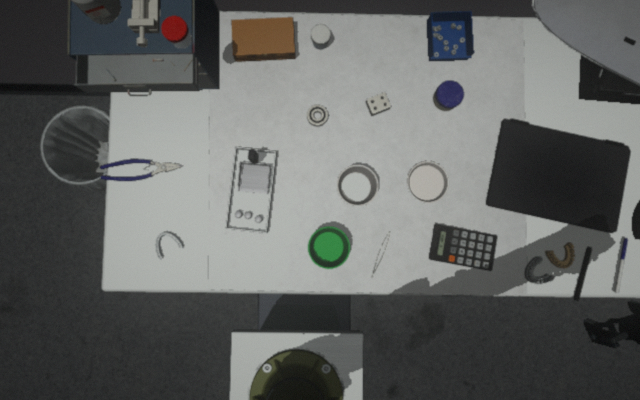

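View pics/scene0.png

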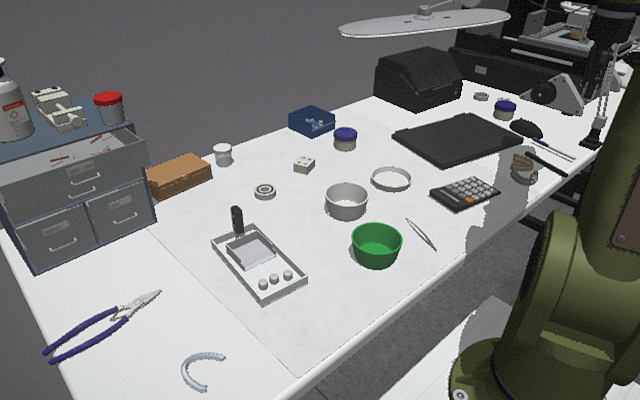

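The top view shows the tray at (252,189), with the grip at (257,156) and slugs at about (240,215), (249,217) and (259,219). The white crucible is at (358,184), the shallow dish at (427,181) and the green cup at (330,246). I'll compute rough positions, then take a wrist view over the tray.

```bash
cat > h.py <<'E'
import numpy as np, cv2
from scipy.spatial.transform import Rotation as R
from workcell import env, viewer, solve_ik
def ray(n,uv,T=None):
    p=viewer.camera_params(n); K=p["mtx"]
    x=(np.array(uv,float)-K[:2,2])/K[0,0]
    if n=="wrist":
        r=np.hypot(*x); d=np.r_[x/r*np.sin(r),np.cos(r)] if r>0 else np.array([0,0,1.]); P=T@p["T_tool_cam"]
    else: d=np.r_[x,1]; P=p["pose"]
    return P[:3,3],P[:3,:3]@d
def onz(n,uv,z,T=None):
    o,d=ray(n,uv,T); return (o+d*(z-o[2])/d[2])[:2]
def toolT():
    s=env.get_state(); T=np.eye(4); T[:3,:3]=R.from_euler('xyz',s["tool_rot"],degrees=True).as_matrix(); T[:3,3]=s["eef_pos"]; return T
E
python3 - <<'E'
from h import *
for k,uv,z in [("tl",(237,147.5),.022),("tr",(278,150.5),.022),("bl",(227,228),.022),("br",(269,232),.022),("gripTop",(257,155.5),.097),("cruc",(358,184),.05),("dish",(427,181.5),.02),("green",(330,246),.05)]: print(k,onz("top",uv,z).round(4))
env.move_ptp([.52,.11,.30],[180,0,-6]); 
T=toolT(); np.save("T1.npy",T); im=viewer.snapshot("wrist"); cv2.imwrite("pics/w1.png",im); print(env.get_state()["time_s"],T[:3,3])
E
```

```text
tl [0.5945 0.1525]
tr [0.5888 0.053 ]
bl [0.3994 0.1712]
br [0.3912 0.0705]
gripTop [0.5636 0.0937]
cruc [ 0.5072 -0.1396]
dish [ 0.5189 -0.3103]
green [ 0.3607 -0.0753]
2.875 [0.52024933 0.10894521 0.29980079]
```

View pics/w1.png

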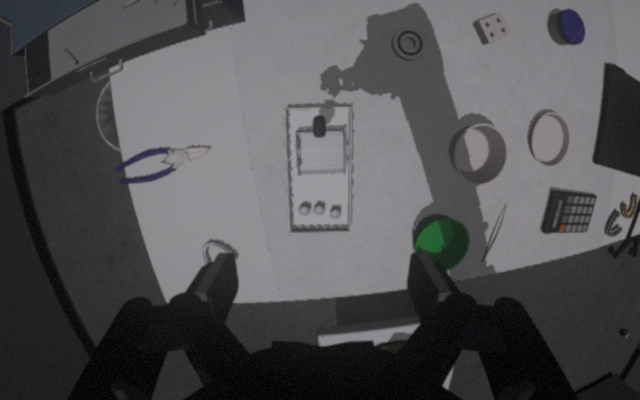

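The wrist view shows the tray upright at about (288-353, 104-231), the black grip at (320,126), and slugs at about (304,208), (319,208) and (335,211). I'll zoom in for precise pixels.

```bash
python3 - <<'E'
from h import *
im=cv2.imread("pics/w1.png"); c=cv2.resize(im[95:240,275:365],None,fx=4,fy=4,interpolation=cv2.INTER_CUBIC)
t=cv2.imread("pics/top0.png"); c2=cv2.resize(t[140:240,215:290],None,fx=5,fy=5,interpolation=cv2.INTER_CUBIC)
o=np.zeros((580,800,3),np.uint8); o[:580,:360]=c; o[:500,380:755]=c2; cv2.imwrite("pics/z1.png",o)
E
```

```text
(no output)
```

View pics/z1.png

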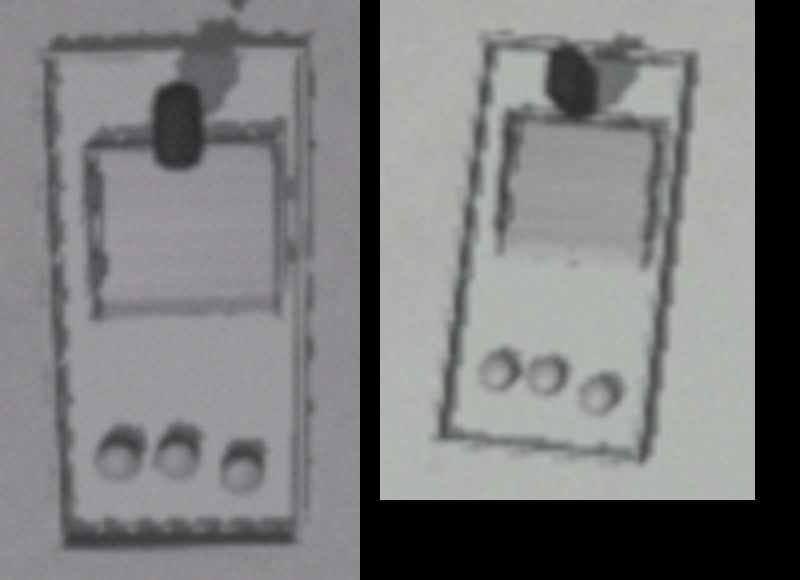

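The zoom shows the grip top at crop (178,127) in the wrist view and (566,74) in the top view. The nose corners are near (95,315) and (280,308), with the three slugs in a row ahead of them.

```bash
python3 - <<'E'
from h import *
T=np.load("T1.npy")
w=lambda x,y:(275+x/4-.4,95+y/4-.4); t=lambda x,y:(215+(x-380)/5-.4,140+y/5-.4)
def W(k,x,y,z): print(k,"W",onz("wrist",w(x,y),z,T).round(4))
def P(k,x,y,z): print(k,"T",onz("top",t(x,y),z).round(4))
W("grip",178,126,.097);P("grip",566,74,.097)
W("noseL",95,316,.006);W("noseR",281,309,.006);W("rearL",90,146,.027);W("rearR",282,130,.027)
W("tl",46,48,.022);W("tr",308,40,.022);W("bl",68,545,.022);W("br",297,542,.022)
P("tl",488,42,.022);P("tr",692,54,.022);P("bl",441,434,.022);P("br",645,457,.022)
P("noseL",500,250,.02);P("noseR",648,262,.02)
for i,(a,b) in enumerate([((120,460),(500,374)),((176,456),(548,378)),((242,470),(600,396))]): W(f"s{i}",*a,.016);P(f"s{i}",*b,.014)
# crucible, dish rims by wrist
for k,uv,z in[("cruc",(480.5,152.5),.05),("dish",(549,138),.02),("green",(441.5,241),.05)]: print(k,onz("wrist",uv,z,T).round(4))
# crucible contour in top view
im=cv2.imread("pics/top0.png"); g=cv2.cvtColor(im,cv2.COLOR_BGR2GRAY)
c=cv2.HoughCircles(cv2.medianBlur(g[140:230,320:470],3),cv2.HOUGH_GRADIENT,1,30,param1=80,param2=15,minRadius=15,maxRadius=28)
for u,v,r in c[0]: print("hough",u+320,v+140,r,onz("top",(u+320,v+140),.05).round(4))
E
```

```text
grip W [0.5681 0.1075]
grip T [0.566  0.1055]
noseL W [0.4902 0.1498]
noseR W [0.4852 0.0766]
rearL W [0.5589 0.1416]
rearR W [0.5574 0.0712]
tl W [0.5968 0.1539]
tr W [0.5894 0.0582]
bl W [0.4007 0.1715]
br W [0.3922 0.079 ]
tl T [0.5933 0.1544]
tr T [0.589  0.0554]
bl T [0.4032 0.1718]
br T [0.3935 0.0739]
noseL T [0.4923 0.1463]
noseR T [0.4875 0.0748]
s0 W [0.4328 0.1464]
s0 T [0.4326 0.1457]
s1 W [0.4321 0.1239]
s1 T [0.431  0.1225]
s2 W [0.4234 0.0983]
s2 T [0.4226 0.0972]
cruc [ 0.5074 -0.1345]
dish [ 0.5206 -0.3042]
green [ 0.3665 -0.07  ]
hough 356.5 185.5 18.5 [ 0.5036 -0.1361]
hough 426.5 181.5 17.4 [ 0.5156 -0.3018]
```

```bash
python3 - <<'E'
from h import *
yaw=-4.8
env.move_ptp([.567,.1065,.13],[180,0,yaw])
env.servo_line([.567,.1065,.0495],speed=.08)
env.set_gripper(0.0,squeeze=90)
s=env.get_state(); print(s["time_s"],s["eef_pos"],s["tool_rot"],s["ft_force"],s["torque"],s["opening"],s["grip_force"])
# shift laterally & align to the tray axis, advance to just before the slugs
c=np.array([.4945,.1145]); a=np.radians(-5.4); u=np.array([np.cos(a),np.sin(a)]); v=np.array([-u[1],u[0]])
p=c+u*.045+v*.001
env.servo_line([*p,s["eef_pos"][2]-.0003],rot=[180,0,-5.4],speed=.05)
s=env.get_state(); print(s["time_s"],p,s["eef_pos"],s["tool_rot"],s["ft_force"],s["torque"],s["opening"])
T=toolT(); np.save("T2.npy",T)
w=viewer.snapshot("wrist"); t=viewer.snapshot("top"); cv2.imwrite("pics/w2.png",w)
o=np.zeros((600,800,3),np.uint8); o[:500,:375]=cv2.resize(t[140:240,215:290],None,fx=5,fy=5,interpolation=cv2.INTER_CUBIC)
o[:400,380:]=cv2.resize(w[130:330,220:430],None,fx=2,fy=2,interpolation=cv2.INTER_CUBIC); cv2.imwrite("pics/z2.png",o)
E
```

```text
5.45 [0.56723314 0.10676552 0.04978344] [-1.79981020e+02 -2.91754844e-02 -4.79195947e+00] [0.7678739  0.05647543 2.15646074] [ 0.12177498 -0.03204105 -0.00746804] 0.14205267469475788 88.15269847400486
6.1583 [0.5393944  0.11126069] [0.53895327 0.11133899 0.04947242] [ 1.79997776e+02  3.84757808e-02 -5.40515827e+00] [-0.00543281  0.06445238  1.85864315] [-0.01863821  0.1337741   0.03398328] 0.13900804312772744
```

View pics/z2.png

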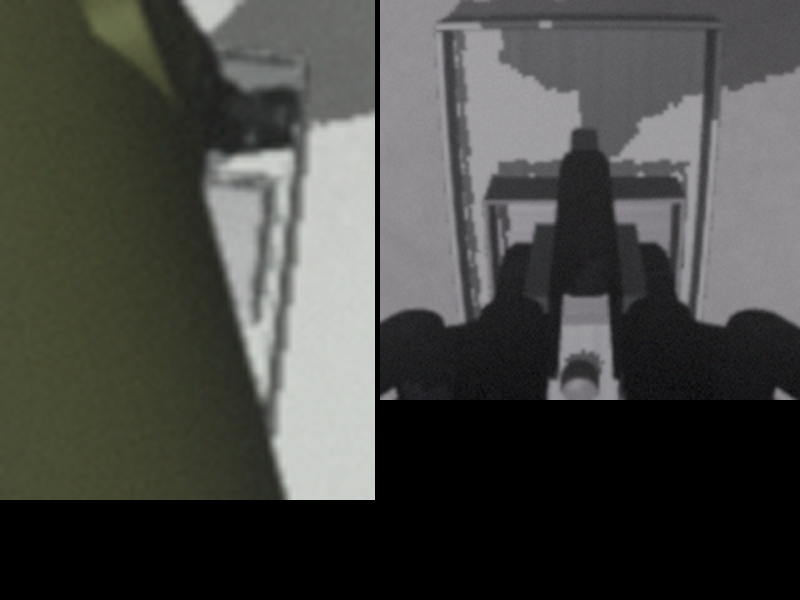

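The right panel shows the pan rear walls at x≈488 and 685, centred at 586. The tray centre line is at about 582 and the middle slug at (580,375), so the scoop needs to move about 1.2 mm to the left (+y). I'll correct that and push.

```bash
cat >> h.py <<'E'
c=np.array([.4945,.1145]); a=np.radians(-5.4); u=np.array([np.cos(a),np.sin(a)]); v=np.array([-u[1],u[0]])
def st():
    s=env.get_state(); d=s["eef_pos"][:2]-c; print(round(s["time_s"],2),"u %.4f v %.4f z %.4f"%(d@u,d@v,s["eef_pos"][2]),s["tool_rot"].round(2),"F",s["ft_force"].round(1),"M",s["torque"].round(2),round(s["opening"],3))
E
python3 - <<'E'
from h import *
for uu,sp in[(.030,.05),(.010,.04),(-.005,.04),(-.012,.03),(-.0205,.02)]:
    h=env.servo_line([*(c+u*uu+v*.0023),.0492],rot=[180,0,-5.4],speed=sp,max_force=30); print(h); st()
    if h: break
cv2.imwrite("pics/w3.png",viewer.snapshot("wrist")); cv2.imwrite("pics/s3.png",viewer.snapshot("scene"))
s=viewer.snapshot("scene"); w=viewer.snapshot("wrist")
o=np.zeros((600,800,3),np.uint8); o[:400,:400]=cv2.resize(s[200:320,195:315],(400,400),interpolation=cv2.INTER_CUBIC)
o[:400,400:]=cv2.resize(w[160:360,220:420],(400,400),interpolation=cv2.INTER_CUBIC); cv2.imwrite("pics/z3.png",o)
E
```

```text
False
6.71 u 0.0296 v 0.0024 z 0.0494 [ 1.80e+02  1.00e-02 -5.39e+00] F [ 0.2 -0.8  3.5] M [-0.07 -0.03  0.03] 0.138
False
7.36 u 0.0095 v 0.0024 z 0.0493 [ 1.80e+02  3.00e-02 -5.39e+00] F [-0.1 -0.1  7.4] M [-0.03 -0.07  0.06] 0.142
False
7.88 u -0.0054 v 0.0024 z 0.0494 [-1.80e+02  1.00e-02 -5.39e+00] F [1.4 0.2 5.8] M [-0.08 -0.34  0.03] 0.141
False
8.27 u -0.0122 v 0.0024 z 0.0494 [-1.7999e+02 -2.0000e-02 -5.4000e+00] F [2.6 0.1 4.6] M [-0.2  -0.6   0.02] 0.136
False
8.84 u -0.0197 v 0.0021 z 0.0496 [-1.7999e+02 -1.3000e-01 -5.4200e+00] F [ 5.4 -1.3  4.6] M [-0.25 -1.12 -0.01] 0.141
```

View pics/z3.png

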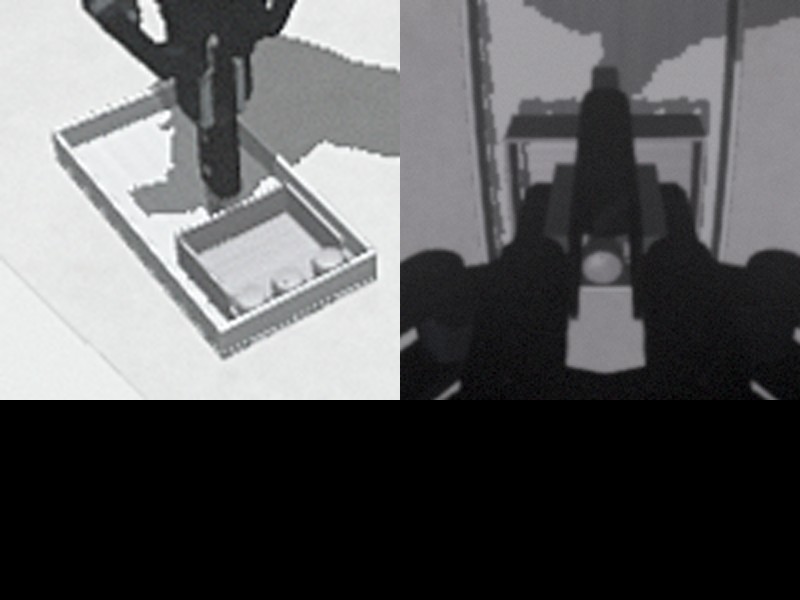

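The left panel shows all three slugs (about (247,293), (288,280) and (328,260)) inside the pan at the nose, with the nose near the end wall. I'll press on to firm contact and check the IK for the tilt and the pour.

```bash
cat >> h.py <<'E'
def pose(Ps,Pw,th,yaw):
    "Ps: point on scoop relative to the grip point; Pw its world position; th>0 nose up"
    Rs=R.from_euler('z',yaw,degrees=True)*R.from_euler('y',th,degrees=True)
    p=np.array(Pw)+Rs.apply(np.array([0,0,-.0187])-np.array(Ps))
    return p.tolist(),(Rs*R.from_euler('x',180,degrees=True)).as_euler('xyz',degrees=True).tolist()
REAR=(-.010,0,-.065); NOSE=(-.080,0,-.065)
def line(Ps,Pw,th,yaw,sp,**k):
    p,r=pose(Ps,Pw,th,yaw); return env.servo_line(p,rot=r,speed=sp,**k)
E
python3 - <<'E'
from h import *
h=env.servo_line([*(c+u*-.0235+v*.0021),.0494],rot=[180,0,-5.4],speed=.02,max_force=18); print(h); st()
s=env.get_state()["eef_pos"]
rear=np.array([*(s[:2]-u*.010),s[2]+.0187-.065])
for th in(10,20,25): print(th,solve_ik(*pose(REAR,rear+[0,0,.02],th,-5.4)) is not None)
C=np.array([.506,-.137])
for yaw in(-60,-40,-25,-5,10,25,40,60):
    d=np.array([np.cos(np.radians(yaw)),np.sin(np.radians(yaw))]); n=[*(C+d*.015),.065]
    print(yaw,[(th, None if (q:=solve_ik(*pose(NOSE,n,th,yaw))) is None else q.round(0).tolist()) for th in(15,-70)])
E
```

```text
False
9.34 u -0.0209 v 0.0021 z 0.0507 [-179.95   -0.33   -5.43] F [ 6.5 -0.3  5.2] M [-0.34 -1.69  0.04] 0.136
10 True
20 True
25 True
-60 [(15, [27.0, 27.0, -2.0, 85.0, -8.0, 80.0, -123.0]), (-70, [30.0, 23.0, -67.0, 134.0, 86.0, 94.0, 124.0])]
-40 [(15, [23.0, 30.0, -4.0, 80.0, -3.0, 84.0, -110.0]), (-70, None)]
-25 [(15, [20.0, 32.0, -6.0, 78.0, 0.0, 85.0, -101.0]), (-70, None)]
-5 [(15, [16.0, 32.0, -9.0, 78.0, 6.0, 86.0, -88.0]), (-70, None)]
10 [(15, [14.0, 31.0, -12.0, 80.0, 9.0, 85.0, -79.0]), (-70, None)]
25 [(15, [13.0, 29.0, -15.0, 83.0, 13.0, 83.0, -70.0]), (-70, [122.0, 17.0, -67.0, 138.0, -75.0, 56.0, 50.0])]
40 [(15, [12.0, 26.0, -19.0, 88.0, 17.0, 80.0, -60.0]), (-70, [40.0, 16.0, 18.0, 128.0, -75.0, 82.0, 53.0])]
60 [(15, [12.0, 20.0, -23.0, 96.0, 20.0, 76.0, -46.0]), (-70, [106.0, 51.0, -68.0, 108.0, -24.0, 67.0, 24.0])]
```

```bash
python3 - <<'E'
from h import *
s=env.get_state()["eef_pos"]
rear=np.array([*(s[:2]-u*.010),.0035])
for th in(6,13,20,24): line(REAR,rear+[0,0,.0005],th,-5.4,.03); st()
env.wait(.3)
line(REAR,rear+[0,0,.09],22,-5.4,.08); st()
line(REAR,rear+[.02,0,.15],15,-5.4,.12); st()
s=viewer.snapshot("scene"); w=viewer.snapshot("wrist")
o=np.zeros((400,800,3),np.uint8); o[:,:400]=cv2.resize(s[140:300,175:335],(400,400),interpolation=cv2.INTER_CUBIC)
o[:,400:]=cv2.resize(w[160:360,220:420],(400,400),interpolation=cv2.INTER_CUBIC); cv2.imwrite("pics/z4.png",o)
C=np.array([.506,-.137])
for h in(.06,.09):
  for yaw in range(-180,180,20):
    d=np.array([np.cos(np.radians(yaw)),np.sin(np.radians(yaw))]); n=[*(C+d*.015),h]
    r=[]
    for th in(12,-30,-50,-65):
        q=solve_ik(*pose(NOSE,n,th,yaw)); r.append(None if q is None else q.astype(int).tolist())
    if r[0] and r[1] and (r[2] or r[3]): print(h,yaw,r)
E
```

```text
9.74 u -0.0169 v 0.0024 z 0.0485 [-179.99    6.06   -5.39] F [1.4 0.6 3.5] M [-0.07 -0.62  0.03] 0.139
10.08 u -0.0111 v 0.0022 z 0.0477 [179.99  13.04  -5.41] F [ 1.9 -0.3 10.3] M [-0.24 -0.09  0.03] 0.139
10.43 u -0.0045 v 0.0025 z 0.0469 [-179.97   19.88   -5.42] F [ 2.5 -1.8 18.7] M [-0.29  0.33  0.1 ] 0.139
10.68 u -0.0008 v 0.0025 z 0.0460 [-179.96   23.76   -5.42] F [ 5.6 -0.8 21.5] M [-0.37  0.42  0.19] 0.136
12.27 u -0.0046 v 0.0020 z 0.1320 [179.98  22.07  -5.41] F [ 0.4  0.6 -2.6] M [-0.1  -0.6   0.05] 0.14
12.96 u 0.0102 v 0.0037 z 0.1950 [179.97  15.06  -5.41] F [-0.5 -0.3 -2.8] M [-0.05 -0.44  0.02] 0.137
0.06 -180 [[0, -15, 17, 130, 1, 52, 105], [55, 41, -67, 87, 30, 106, 74], [-2, 43, 17, 69, 0, 117, 105], None]
0.06 -160 [[-25, -16, 47, 127, 5, 55, 128], [53, 38, -67, 90, 37, 106, 90], [17, 41, -25, 73, 27, 117, 101], None]
0.06 -100 [[31, 13, 0, 102, -11, 68, -153], [55, 20, -67, 105, 46, 83, 144], [37, 36, -67, 104, 65, 106, 124], [13, 37, -46, 101, 65, 112, 119]]
0.06 20 [[17, 27, -17, 84, 12, 80, -72], [20, -5, 1, 121, -28, 44, -30], [-2, -14, 37, 136, -57, 38, 8
[... 1376 characters left out ...]
-55, 63, 22], [-7, 16, 66, 128, -77, 88, 47]]
0.09 60 [[17, 17, -26, 95, 17, 76, -43], [29, 4, -2, 108, -32, 68, 9], [23, 11, 20, 111, -52, 81, 34], [13, 26, 44, 111, -68, 100, 52]]
0.09 80 [[18, 10, -29, 104, 17, 71, -26], [33, 9, -7, 102, -28, 78, 24], [33, 20, 6, 98, -43, 91, 41], [29, 32, 20, 95, -55, 105, 52]]
0.09 100 [[21, 2, -30, 112, 14, 66, -4], [35, 15, -13, 96, -21, 86, 37], [37, 28, -5, 86, -32, 100, 47], [37, 40, 1, 79, -40, 112, 52]]
0.09 120 [[23, -6, -28, 119, 8, 61, 21], [36, 19, -18, 91, -13, 92, 49], [38, 36, -15, 76, -19, 109, 52], [63, 66, -68, 64, 3, 117, 24]]
0.09 140 [[21, -13, -20, 125, 3, 57, 50], [36, 23, -24, 87, -4, 98, 62], [36, 42, -24, 69, -6, 116, 60], None]
```

View pics/z4.png

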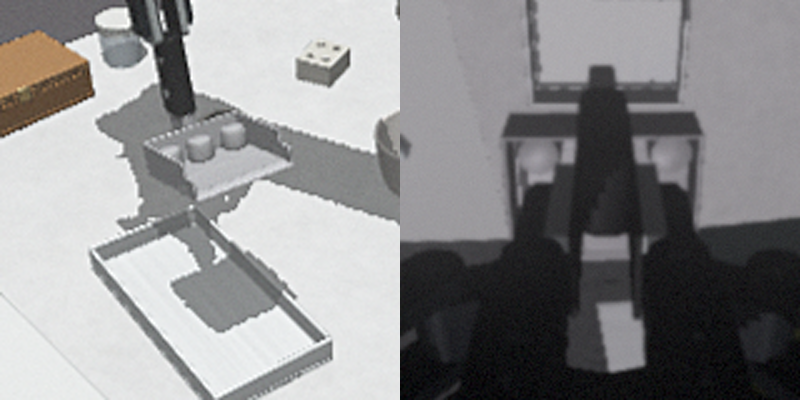

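The left panel shows all three slugs against the rear wall of the lifted pan, at about (172,155), (201,148) and (234,135), and the tray is empty. Next is the carry: yaw to about 90° (nose towards -y), then tip about the nose edge.

```bash
python3 - <<'E'
from h import *
C=np.array([.507,-.137]); Y=90
n1=np.array([C[0],C[1]+.020])
s=env.get_state(); Rs=R.from_euler('xyz',s["tool_rot"],degrees=True)*R.from_euler('x',180,degrees=True)
n0=s["eef_pos"]+Rs.apply(np.array(NOSE)+[0,0,.0187]); print(n0)
for f in(.33,.66,1):
    line(NOSE,[*(n0[:2]+(n1-n0[:2])*f),max(.15,n0[2]+(.15-n0[2])*f)],14,-5.4+(Y+5.4)*f,.10)
st()
line(NOSE,[*n1,.085],12,Y,.08); st()
s=viewer.snapshot("scene"); t=viewer.snapshot("top")
o=np.zeros((400,800,3),np.uint8); o[:,:400]=cv2.resize(s[90:250,255:415],(400,400),interpolation=cv2.INTER_CUBIC)
o[:,400:]=cv2.resize(t[130:230,310:410],(400,400),interpolation=cv2.INTER_CUBIC); cv2.imwrite("pics/z5.png",o)
E
```

```text
[0.41588459 0.125489   0.17048912]
15.32 u 0.0261 v -0.1401 z 0.1757 [179.98  13.96  89.94] F [ 0.3  0.6 -2.4] M [ 0.46 -0.01  0.04] 0.137
16.24 u 0.0264 v -0.1416 z 0.1141 [179.94  12.    90.  ] F [ 0.1  0.3 -1.7] M [0.41 0.   0.01] 0.136
```

View pics/z5.png

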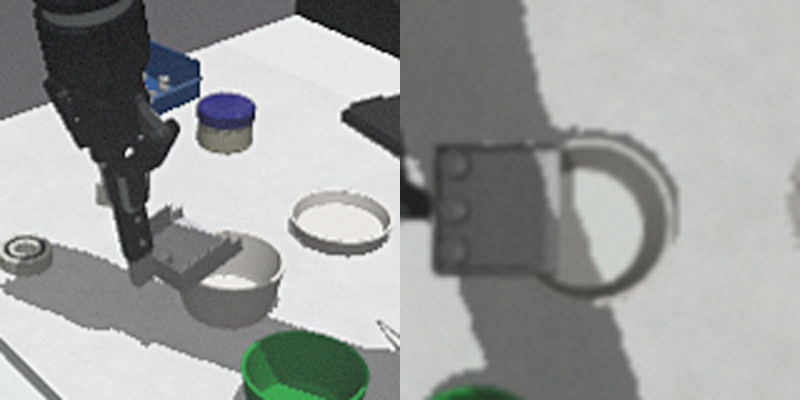

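The nose is over the near part of the crucible: the nose edge is at about (570,210) and the crucible centre at about (590,215). All three slugs are at the rear of the pan. Tipping now.

```bash
python3 - <<'E'
from h import *
C=np.array([.507,-.137]); Y=90; n=[C[0],C[1]+.020]
for th,z in((0,.068),(-12,.060),(-25,.058),(-38,.058),(-50,.058),(-60,.058)): line(NOSE,[*n,z],th,Y,.05 if th<-5 else .08)
env.wait(.6); st()
s=viewer.snapshot("scene")
line(NOSE,[*n,.11],-60,Y,.1)
line(NOSE,[C[0]-.01,C[1]+.12,.13],0,Y,.15); st()
s2=viewer.snapshot("scene"); t=viewer.snapshot("top")
o=np.zeros((600,800,3),np.uint8); o[:300,:400]=cv2.resize(s[90:270,230:470],(400,300),interpolation=cv2.INTER_CUBIC);o[300:,:400]=cv2.resize(s2[90:270,230:470],(400,300),interpolation=cv2.INTER_CUBIC)
o[:400,400:]=cv2.resize(t[130:230,310:410],(400,400),interpolation=cv2.INTER_CUBIC); cv2.imwrite("pics/z6.png",o)
E
```

```text
19.85 u 0.0342 v -0.2294 z 0.1505 [180.   -59.99  90.  ] F [-0.2  0.4 -1.2] M [-1.14 -0.03  0.03] 0.14
21.97 u 0.0072 v -0.0523 z 0.1760 [-1.7995e+02 -1.0000e-02  8.9890e+01] F [ 0.2 -0.5 -1.9] M [-0.02 -0.01  0.01] 0.136
```

View pics/z6.png

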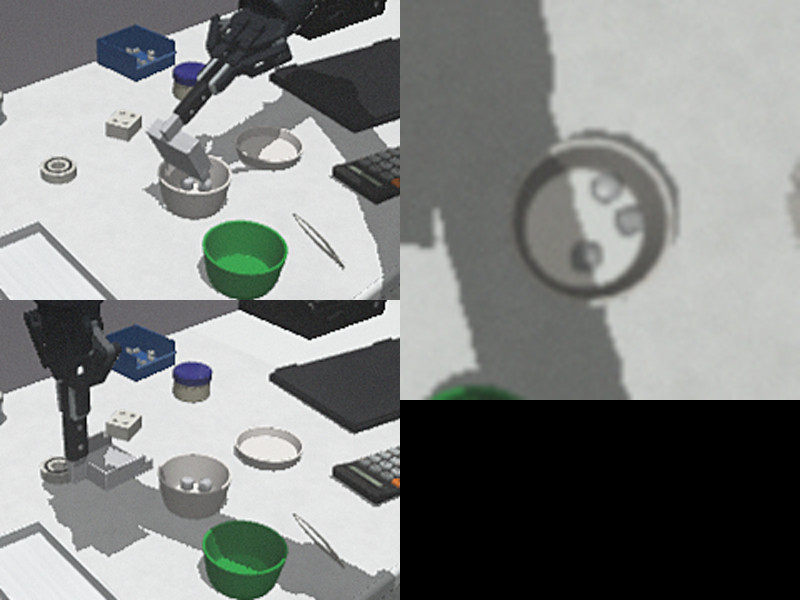

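All three slugs are in the crucible, at (605,187), (630,220) and (585,255) in the right panel. The crucible and the dish haven't moved. I'll set the scoop back in the tray.

```bash
python3 - <<'E'
from h import *
p=c+u*.045+v*.001
s=env.get_state()["eef_pos"]
for f in(.5,1): 
    q=s[:2]+(p-s[:2])*f; env.servo_line([*q,.17],rot=[180,0,90-95.4*f],speed=.12)
env.servo_line([*p,.07],rot=[180,0,-5.4],speed=.1)
h=env.servo_line([*p,.0488],speed=.025,max_force=5); print(h); st()
env.set_gripper(0.35); env.wait(.2); st()
env.set_gripper(1.0)
env.servo_line([*p,.20],speed=.12)
env.move_ptp([.62,-.10,.30],[180,0,0]); env.wait(.5); st()
w=viewer.snapshot("scene"); t=viewer.snapshot("top")
o=np.zeros((600,800,3),np.uint8); o[:500,:375]=cv2.resize(t[140:240,215:290],None,fx=5,fy=5,interpolation=cv2.INTER_CUBIC)
o[:420,380:]=cv2.resize(w[170:320,190:340],(420,420),interpolation=cv2.INTER_CUBIC); cv2.imwrite("pics/z7.png",o)
E
```

```text
True
25.98 u 0.0453 v 0.0018 z 0.0495 [-1.7993e+02 -3.0000e-02 -5.3900e+00] F [0.4 0.1 2.6] M [0.01 0.02 0.01] 0.143
26.5 u 0.0443 v 0.0012 z 0.0485 [-1.7998e+02  9.0000e-02 -5.4000e+00] F [-0.1 -0.2  1.1] M [0.04 0.01 0.01] 0.35
29.97 u 0.1451 v -0.2015 z 0.3000 [ 1.8e+02 -0.0e+00  2.0e-02] F [ 0.2 -0.1 -1. ] M [-0.03  0.01 -0.04] 1.001
```

View pics/z7.png

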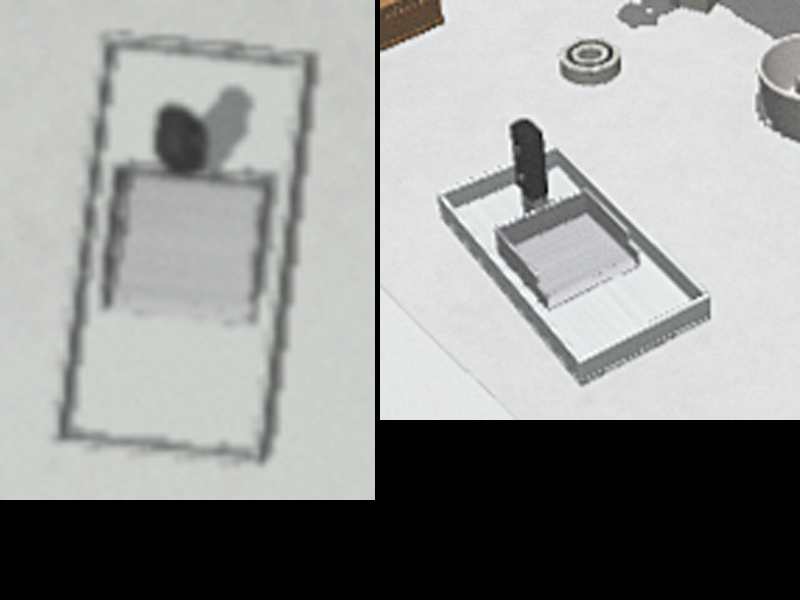

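The scoop lies flat in the tray (pan at about (190,240) left, (570,250) right), and the hand is clear of it.

```bash
python3 -c "
from workcell import env
print(env.sign_off())"
```

```text
the job is handed in; nothing more can be done
None
```

All three slugs were scooped up together and tipped into the white crucible, the scoop was set back flat in the tray, and the job was handed in at about 30 s of the 61 s allowed; I got no verdict back.

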